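# Free a jammed well block from the block shaker

### The arm

A 6-joint arm with a two-finger parallel gripper is mounted at the origin on a cart in front of the work surface, level with it; the furniture and walls round the work are solid. World frame = base frame: x ahead of the robot, y to its left, z up, the work surface at z = 0. Lengths are in m, angles in rad, forces in N, time in s.
With the tool pointing down it reaches from about 0.35 to 0.85 m from the base axis. Payload 8.1 kg.
Tool frame: the origin (TCP) lies midway between the tips of the shut fingers; the grasp point (between the pads) lies 19 mm behind it; z points along the fingers, y is the line along which they close (so a half turn about z gives the same grasp; the last joint's range is limited). The gripper opens to 93 mm and grips with 3 to 60 N. Pads are 15 mm wide; open, the fingers measure 128 mm over their backs; the gripper's body (75 mm by 188 mm) begins 65 mm behind the grasp point.
Start: joints at [1.034, 0.13, 1.488, -0, 1.523, -0.085], TCP at [0.262, 0.54, 0.219] pointing down, gripper open.
Joint ranges: [-2.96, 2.96], [-0.89, 2.26], [0.02, 2.5], [-1.34, 4.48], [0, 2.73], [-2.66, 2.66]. Speed limits (rad/s): [2.39, 2.39, 2.79, 3.14, 3.14, 3.14].

### API

Orientations are given as a rotation vector (axis times angle).
In Python, from plant import read_state, read_camera, camera_model, close_job gives the robot as it stands. The module is installed in compiled form; this text tells all that it offers.
- The arm moves only by the tool carry_out, never from a script. Its argument "moves" is a list of rows, each an object of numbers: "jaw": the finger opening in m, from 0 to 0.093; "dx", "dy", "dz": the shift along the tool's x, y, z in m; "yaw": the turn about the tool's z in rad. In form: [{"jaw": .., "dx": .., "dy": .., "dz": .., "yaw": ..}, ...]. A call has 1 to 8 rows; each row shifts and turns the commanded pose from where the row before left it, along the tool's axes as they then stand; what a row does not reach is not made up. A row lasts 1/8 s, in which the tool goes at most 62.5 mm and 10.7 degrees, less where a joint would pass 70% of its speed; a pose out of reach is approached as far as the arm can. A call is refused whole if a number of a shift passes 0.0625 or a number of a turn 0.188, either way. A call with a gripper value outside its range is refused whole. The fingers move at their own pace and stop on an object; "grip_force" is the grip in N (left out, the last holds). Time passes only in rows, so rows that do not move let the fingers close. It gives the time, the measured TCP pose, the force, the opening and the grip force at its end, in the units of the state.
- read_state(): the state, without advancing time (a new reading comes with each control period).
- read_camera(name): name is "side" or "top" or "wrist"; returns the picture (384x512x3 uint8, red, green, blue); there is no depth.
- camera_model(name): a dict with "camera_matrix" (3x3 intrinsics, pixels), "view" (4x4, takes a point from world to camera coordinates). Camera axes: x right, y up, looking along -z (the intrinsics and any distortion apply to the point x, -y, -z); pixel columns grow to the right and rows downward; lengths in m; the calibration is good to about 2 mm. A picture is of the moment at which its call begins: read the wrist's pose just before it. camera_model takes no time and is no camera call; for the wrist camera it gives the pose at the moment of the call.
- close_job(): hands the job in; it is judged then, once.
The state is a dict: "t": time; "q": joint angles; "dq": joint speeds; "joint_torque": joint torques, N m; "tool_pos": TCP position; "orientation": TCP orientation; "force": force on the tool from outside, world axes, zero at the start; "wrist_torque": the same for the moment, N m; "opening": finger opening in m; "gripper_force": force on a finger pad.
Only numpy, scipy, OpenCV 4.12 (cv2) and the standard library are available. Lean on these libraries where they do the work, as an engineer would, in place of code of your own. Each camera call takes 0.05 s, during which the arm holds its last target. There are 200 camera calls.

### The job

The aluminium well block has crept tight under the hooks of the block shaker and will not lift. Take the wooden tapping block and knock the well block to the right along the deck with it (the gripper must not pull or push it while it is hooked) until its foot tabs are clear of all the hooks, lay the tapping block flat on the bench again, as it lay before, then lift the well block out and set it flat in the empty grey storage tray. Leave the other things on the bench where they are.

Things in the scene. Friction and masses are not known exactly. Their poses are not given: they have to be found in the camera images.
- shaker: Low white laboratory shaker, fixed to the bench, 130 (x) x 190 (y) x 60 (z) mm, dark display and dial on its front (-x) face. Origin: centre of its underside; x points to its back, y to its left end. Its top is a flat aluminium deck 60 mm above the bench, with nothing higher than 13 mm on it but the well block.
- hooks (a point): Point on the middle line of the deck (shaker x = 0, z = 60 mm) midway between the hooks. Along the front and back of the deck, x = +-40 to 47 mm, runs a low steel rail with two hooks, 14 mm long in y, centred 32 mm to either side of this point. Hooks are 13 mm high; their lips reach in to x = +-31 mm, 8 mm above the deck. The rails are sprung down and rise at most 3 mm.
- stop (a point): Middle of the near face of a steel stop bar 60 mm wide and 10 mm high across the right end (-y) of the deck, at deck height: the well block's right end meets it when pushed all the way. The left end of the deck is open but for two pins 6 mm high, 1 to 4 mm beyond the well block's end.
- well_block: Plain aluminium block with 18 tube wells in its top, 56 (x) x 110 (y) x 48 (z) mm, 0.5 to 0.72 kg, smooth upright sides. Origin: centre of its underside; y along its length. Foot tabs 8 mm high, 14 mm long in y, stand out 10 mm from its long sides at y = +-32 mm. It starts parallel to the shaker, origin within 2 mm of point hooks, tabs under the hooks, with 2 mm play in x.
- well_top (a point): Centre of the well block's top face, 48 mm above its underside. Hooked, the block cannot be lifted and takes about 13 to 20 N to slide. Its tabs are clear of all hooks once it has slid 14 to 16 mm to the right (the shaker's -y); it meets the stop after about 24 mm. Between these it lifts straight up.
- tapping_block: Beech tapping block with a black rubber pad on each end, 100 (x) x 44 (y) x 44 (z) mm, 0.13 kg, lying loose on the bench to the left. Origin: centre of its underside; x along its length.
- storage_tray: Loose, empty, shallow grey plastic tray, 100 (x) x 138 (y) x 16 (z) mm with 4 mm walls and a 4 mm floor, a small lug on each short end; inside 92 x 130 mm. Origin: centre of its underside; y along its length. It stands behind the shaker, 0.35 kg.
- screw_tub: Bystander: white tub with black screw lid, 35 mm across, 52 mm high. Origin: centre of its underside.
- red_pen: Bystander: red pen, 145 mm long, lying flat. Origin: its middle.
- microscope_1: Obstacle, fixed: grey-white microscope straight ahead of the robot, at x 0.30 to 0.62, y -0.16 to 0.04 m, 390 mm high; all the work lies to the left of it. A second one behind it fills x 0.60 to 0.91, y -0.06 to 0.12 m, 500 mm high, and a third, black, x 0.35 to 0.56, y 0.51 to 0.67, 340 mm high. Swing over from the right only with the arm drawn in and the hand raised above 0.45 m.

How it is judged:
By the outcome, as a careful person would: the job done as asked, in the order asked, and still so for the second after the job is handed in, with the robot touching nothing.
It also fails if it takes over 72 s, if anything falls off the work surface, if the arm or the gripper's body presses on something with over 40 N, if the wrist force passes 120 N, or if a joint passes its speed limit or range.

## Working session

There is one attempt and no reset: what is moved stays moved. The work goes in short steps, Python scripts to look and compute and a tool call to move; the robot and the scene stay as the last step left them, time stands still between calls to the robot, and variables do not carry over. Pictures are saved under pics/ and viewed, at most 10 in all, crops included, and the job is handed in when it is done.

Besides the shell and the picture viewer there is one more tool, called after "Request:" as name(argument=value, ...), one argument or row to a line, values as JSON. carry_out: Moves the arm, as the interface text tells. Its arguments: {"type":"object","properties":{"moves":{"type":"array","items":{"type":"object","properties":{"jaw":{"type":"number"},"dx":{"type":"number"},"dy":{"type":"number"},"dz":{"type":"number"},"yaw":{"type":"number"}}}},"grip_force":{"type":"number"}},"required":["moves"]}

```bash
mkdir -p pics; python3 - <<'E'
from plant import *
import cv2,numpy as np
np.set_printoptions(precision=4,suppress=True)
s=read_state();print(s)
for n in("top","side"):
    cv2.imwrite(f"pics/{n}0.png",read_camera(n)[:,:,::-1]); print(camera_model(n))
print(camera_model("wrist"))
cv2.imwrite("pics/w0.png",read_camera("wrist")[:,:,::-1])
a=cv2.imread("pics/top0.png");
cv2.imwrite("pics/top0b.png",cv2.resize(a,(800,600),interpolation=cv2.INTER_CUBIC))
a=cv2.imread("pics/side0.png");
cv2.imwrite("pics/side0b.png",cv2.resize(a,(800,600),interpolation=cv2.INTER_CUBIC))
E
```

```text
{'t': 0.0, 'q': array([ 1.0336,  0.1311,  1.4893,  0.    ,  1.523 , -0.0854]), 'dq': array([-0.0004,  0.0009,  0.0022,  0.0003, -0.0023, -0.0006]), 'joint_torque': array([  0.001 , -55.9855, -49.1752,   0.0769,   0.0352,  -0.0002]), 'tool_pos': array([0.2616, 0.5393, 0.2176]), 'orientation': array([-0.7035, -3.0612,  0.0027]), 'force': array([-0.0172,  0.8226,  0.6106]), 'wrist_torque': array([ 0.0098,  0.0475, -0.0089]), 'gripper_force': 0.0, 'opening': 0.09286926818919973}
{'camera_matrix': array([[373.8854,   0.    , 259.8055],
       [  0.    , 373.8854, 196.7052],
       [  0.    ,   0.    ,   1.    ]]), 'view': array([[-0.0037, -0.9994,  0.035 ,  0.1652],
       [ 0.9959, -0.0005,  0.09  , -0.5278],
       [-0.0899,  0.0352,  0.9953, -0.981 ],
       [ 0.    ,  0.    ,  0.    ,  1.    ]])}
{'camera_matrix': array([[481.2499,   0.    , 256.8212],
       [  0.    , 481.2499, 189.0851],
       [  0.    ,   0.    ,   1.    ]]), 'view': array([[ 0.6095, -0.7927,  0.0099, -0.1681],
       [ 0.6517,  0.5081,  0.5631, -0.4674],
       [-0.4514, -0.3368,  0.8263, -0.7309],
       [ 0.    ,  0.    ,  0.    ,  1.    ]])}
{'camera_matrix': array([[278.2643,   0.    , 248.6975],
       [  0.    , 278.2643, 188.0124],
       [  0.    ,   0.    ,   1.    ]]), 'view': array([[ 0.4369,  0.8995, -0.0017, -0.6001],
       [-0.8728,  0.4234, -0.2429,  0.0282],
       [-0.2178,  0.1076,  0.9701, -0.3885],
       [ 0.    ,  0.    ,  0.    ,  1.    ]])}
```

View pics/top0b.png

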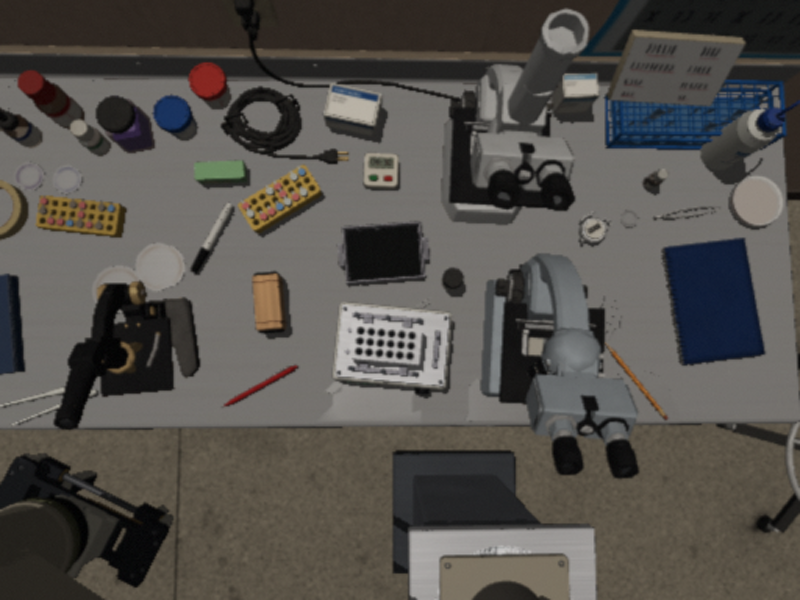

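View pics/side0b.png

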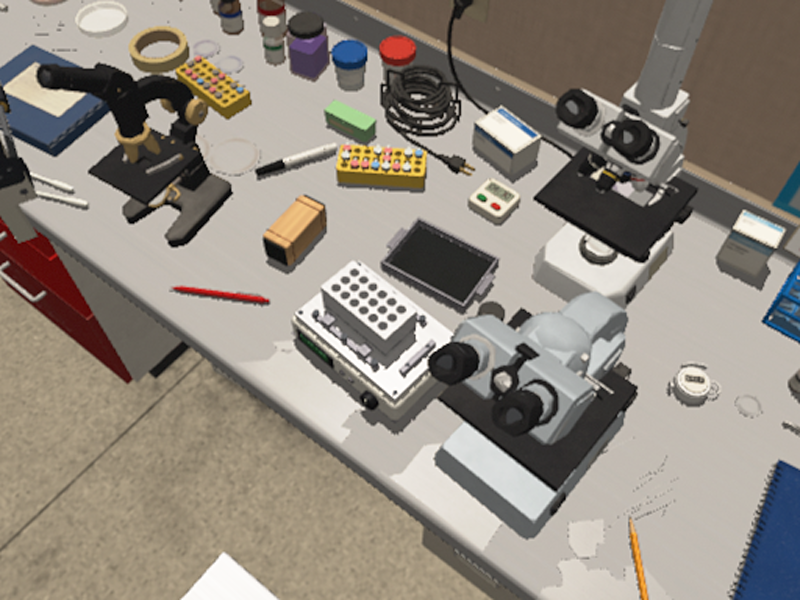

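The top view shows (in 800x600 pixels) the tapping block at (268,302), the well block at (390,345) on the shaker, the tray at (384,252) and the pen at (260,385). Next I'll zoom in to find the corners.

```bash
python3 - <<'E'
import cv2
a=cv2.imread("pics/top0.png")[135:255,145:305]
cv2.imwrite("pics/c1.png",cv2.resize(a,None,fx=5,fy=5,interpolation=cv2.INTER_CUBIC))
E
```

```text
(no output)
```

View pics/c1.png

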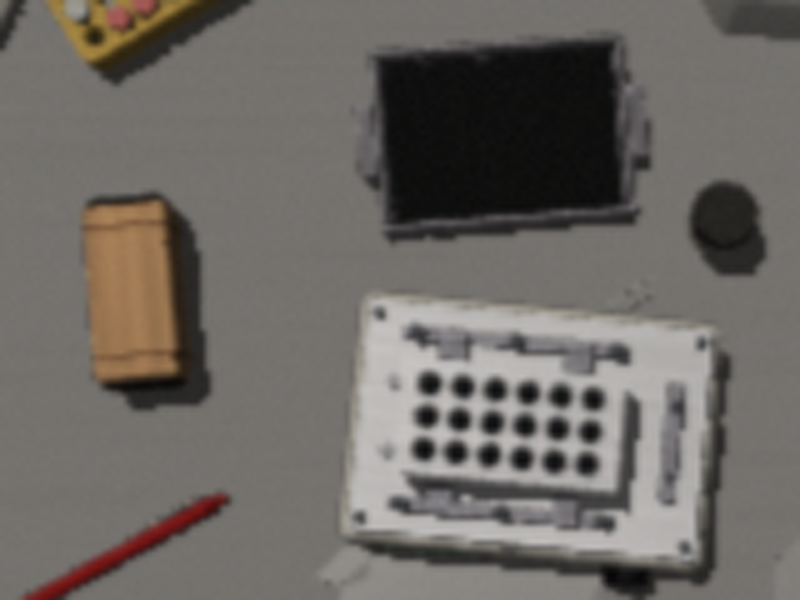

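View pics/w0.png

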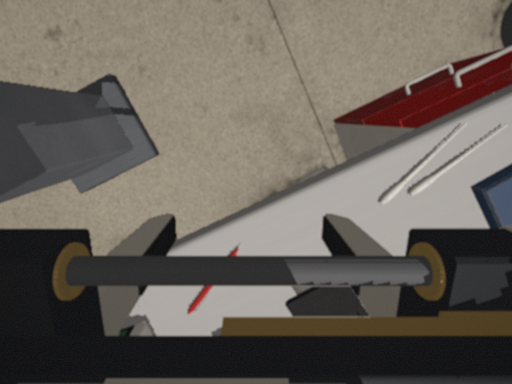

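The crop shows the well grid from (430,384) to (588,464), the deck screws at (378,313), (703,343), (685,547) and (358,516), the tray rim corners at (375,55), (617,38), (637,215) and (390,235), and the tapping block's orange top from (85,200) to (185,382). I'll compute positions from these.

```bash
cat > h.py <<'E'
from plant import *
import cv2,numpy as np
np.set_printoptions(precision=4,suppress=True)
def ray(uv,z,m):
    K=m["camera_matrix"];V=m["view"];R=V[:3,:3];c=-R.T@V[:3,3]
    uv=np.atleast_2d(uv).astype(float)
    d=np.c_[(uv[:,0]-K[0,2])/K[0,0],-(uv[:,1]-K[1,2])/K[1,1],-np.ones(len(uv))]@R
    return c+d*((z-c[2])/d[:,2])[:,None]
def proj(p,m):
    K=m["camera_matrix"];V=m["view"];q=np.atleast_2d(p)@V[:3,:3].T+V[:3,3]
    return np.c_[K[0,0]*q[:,0]/-q[:,2]+K[0,2],-K[1,1]*q[:,1]/-q[:,2]+K[1,2]]
def wells(a,box):  # dark round blobs inside box (u0,v0,u1,v1) at 4x
    u0,v0,u1,v1=box
    g=cv2.cvtColor(cv2.resize(a[v0:v1,u0:u1],None,fx=4,fy=4,interpolation=cv2.INTER_CUBIC),cv2.COLOR_RGB2GRAY)
    n,l,st,ce=cv2.connectedComponentsWithStats((g<75).astype(np.uint8))
    k=[i for i in range(1,n) if 80<st[i,4]<600 and .6<st[i,2]/st[i,3]<1.6]
    return (ce[k]+.5)/4-.5+[u0,v0]
def tool(s):
    R=cv2.Rodrigues(s["orientation"])[0];return R
E
python3 - <<'E'
from h import *
m=camera_model("top");a=cv2.imread("pics/top0.png")[:,:,::-1]
c=lambda L:(np.array(L)+.5)/5-.5+[145,135]
w=wells(a,(224,208,269,233));P=ray(w,.108,m)
print(len(w),P.mean(0)); 
if len(w)>1:
  _,_,v=np.linalg.svd(P[:,:2]-P[:,:2].mean(0));print("well ydir",v[0],np.degrees(np.arctan2(-v[0][0],v[0][1])))
D=ray(c([(378,313),(703,343),(685,547),(358,516)]),.06,m)[:,:2];print("screws",D,D.mean(0),"ydir",D[0]-D[1],D[3]-D[2])
T=ray(c([(375,55),(617,38),(637,212),(390,235)]),.016,m)[:,:2];print("tray",T,T.mean(0))
h=cv2.cvtColor(a,cv2.COLOR_RGB2HSV);mk=cv2.inRange(h,(8,70,90),(22,255,255))
mk[:,:155]=0;mk[:,190:]=0;mk[:165]=0;mk[220:]=0
pts=np.argwhere(mk)[:,::-1]
r=cv2.minAreaRect(ray(pts,.044,m)[:,:2].astype(np.float32));print("tap",r,ray(pts,.044,m).mean(0))
print("tub",ray(c([(724,215)]),.052,m))
print(cv2.Rodrigues(read_state()["orientation"])[0])
E
```

```text
18 [0.4649 0.2003 0.108 ]
well ydir [-0.0951 -0.9955] 174.5412619569155
screws [[0.5234 0.2671]
 [0.5078 0.1001]
 [0.4035 0.1103]
 [0.4199 0.2767]] [0.4637 0.1886] ydir [0.0156 0.1671] [0.0164 0.1663]
tray [[0.668  0.2727]
 [0.6781 0.141 ]
 [0.5822 0.1307]
 [0.5695 0.2641]] [0.6244 0.2021]
tap ((0.5371236205101013, 0.3972780704498291), (0.09045901149511337, 0.043015286326408386), 5.457428455352783) [0.5369 0.3973 0.044 ]
tub [[0.5755 0.0876 0.052 ]]
[[-0.8997  0.4366 -0.0008]
 [ 0.4366  0.8997 -0.0013]
 [ 0.0001 -0.0015 -1.    ]]
```

Request:
carry_out(
  moves=[
    {"dx": -0.022, "dy": -0.045},
    {"dx": -0.022, "dy": -0.045},
    {"dx": -0.022, "dy": -0.045},
    {"dx": -0.022, "dy": -0.045},
    {"yaw": -0.182},
    {"yaw": -0.182},
    {"yaw": -0.182},
    {},
  ],
)

```text
invalid input at $.moves[0]: expected keys jaw, dx, dy, dz, yaw
```

```bash
cat >> h.py <<'E'
def togo(x,y,z,ang):  # ang: world angle (deg) of tool y
    s=read_state();R=tool(s);d=R.T@(np.array([x,y,z])-s["tool_pos"])
    a=np.degrees(np.arctan2(R[1,1],R[0,1]))
    print("t",s["t"],"pos",s["tool_pos"],"angy",a,"go dxyz",d,"yaw",np.radians((a-ang+180)%360-180),"F",s["force"],"op",s["opening"])
E
python3 -c "
from h import *
togo(.537,.397,.15,95.46)"
```

```text
t 0.15 pos [0.2617 0.5394 0.2178] angy 64.11489422431784 go dxyz [-0.3099 -0.0078  0.0678] yaw -0.5470753001715448 F [-0.9596  0.6022  0.1718] op 0.09309008249524327
```

Request:
carry_out(
  moves=[
    {"jaw": 0.093, "dx": -0.022, "dy": -0.045, "dz": 0, "yaw": 0},
    {"jaw": 0.093, "dx": -0.022, "dy": -0.045, "dz": 0, "yaw": 0},
    {"jaw": 0.093, "dx": -0.022, "dy": -0.045, "dz": 0, "yaw": 0},
    {"jaw": 0.093, "dx": -0.022, "dy": -0.045, "dz": 0, "yaw": 0},
    {"jaw": 0.093, "dx": 0, "dy": 0, "dz": 0, "yaw": -0.182},
    {"jaw": 0.093, "dx": 0, "dy": 0, "dz": 0, "yaw": -0.182},
    {"jaw": 0.093, "dx": 0, "dy": 0, "dz": 0, "yaw": -0.182},
    {"jaw": 0.093, "dx": 0, "dy": 0, "dz": 0, "yaw": 0},
  ],
)

```text
t: 1.15
tool_pos: [0.2624, 0.3393, 0.2185]
orientation: [0.146, -3.138, 0.0]
force: [0.6, -0.8, -0.3]
opening: 0.0931
gripper_force: 0.0
```

```bash
python3 -c "
from h import *
togo(.537,.397,.15,95.46)"
```

```text
t 1.15 pos [0.2624 0.3393 0.2185] angy 95.32659320417088 go dxyz [-0.2788  0.032   0.0684] yaw -0.0023283878317536854 F [ 0.6013 -0.7974 -0.3177] op 0.09306618166987493
```

Request:
carry_out(
  moves=[
    {"jaw": 0.093, "dx": -0.0465, "dy": 0, "dz": 0, "yaw": 0},
    {"jaw": 0.093, "dx": -0.0465, "dy": 0, "dz": 0, "yaw": 0},
    {"jaw": 0.093, "dx": -0.0465, "dy": 0, "dz": 0.011, "yaw": 0},
    {"jaw": 0.093, "dx": -0.0465, "dy": 0.01, "dz": 0.011, "yaw": 0},
    {"jaw": 0.093, "dx": -0.0465, "dy": 0.011, "dz": 0.023, "yaw": 0},
    {"jaw": 0.093, "dx": -0.0465, "dy": 0.011, "dz": 0.023, "yaw": -0.002},
    {"jaw": 0.093, "dx": 0, "dy": 0, "dz": 0, "yaw": 0},
  ],
)

```text
t: 2.02
tool_pos: [0.5371, 0.3961, 0.1436]
orientation: [0.141, -3.13, 0.008]
force: [-0.9, -0.7, 0.1]
opening: 0.0933
gripper_force: 0.0
```

```bash
python3 -c "
from h import *
togo(.537,.397,.006,95.46)
m=camera_model('wrist')
a=read_camera('wrist');cv2.imwrite('pics/w1.png',a[:,:,::-1])
h=cv2.cvtColor(a,cv2.COLOR_RGB2HSV);mk=cv2.inRange(h,(8,70,70),(22,255,255))
p=np.argwhere(mk)[:,::-1];P=ray(p,.044,m)[:,:2].astype(np.float32)
print(P.min(0),P.max(0),cv2.minAreaRect(P))
"
```

```text
t 2.025 pos [0.5371 0.3961 0.1436] angy 95.1616415677064 go dxyz [-0.0011  0.0016  0.1376] yaw -0.0052073369946115935 F [-0.9405 -0.6735  0.0504] op 0.09333394795300505
[0.4266 0.1964] [0.7156 0.7033] ((0.5716983079910278, 0.43981727957725525), (0.26243793964385986, 0.5028780102729797), 5.813117980957031)
```

View pics/w1.png

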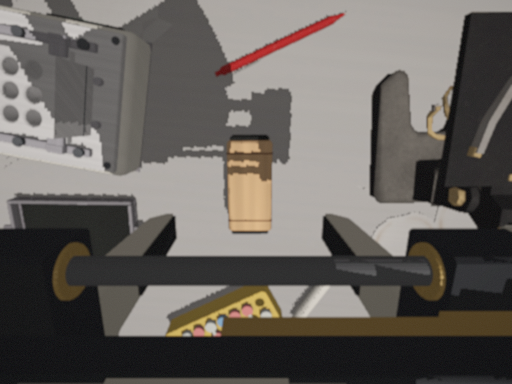

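The wrist view shows the tapping block upright at (250,185) between the fingers' columns, with the pads clear of it.

```bash
python3 -c "
from h import *
m=camera_model('wrist')
a=cv2.imread('pics/w1.png')[:,:,::-1].copy()
h=cv2.cvtColor(a,cv2.COLOR_RGB2HSV);mk=cv2.inRange(h,(8,70,70),(22,255,255))
mk[:125]=0;mk[240:]=0;mk[:,:215]=0;mk[:,290:]=0
p=np.argwhere(mk)[:,::-1]
print(p.min(0),p.max(0));print(cv2.minAreaRect(ray(p,.044,m)[:,:2].astype(np.float32)))
print('cam',-m['view'][:3,:3].T@m['view'][:3,3])
for v in (160,180,200,220):
  u=np.where(mk[v])[0];print(v,u.min(),u.max(),ray([(u.min()-.5,v),(u.max()+.5,v)],.044,m)[:,:2])
"
```

```text
[227 140] [271 231]
((0.5360203981399536, 0.3970007598400116), (0.09275186061859131, 0.04340023919939995), 5.449408054351807)
cam [0.4714 0.3918 0.312 ]
160 227 271 [[0.5109 0.3731]
 [0.5069 0.4165]]
180 227 270 [[0.5307 0.3745]
 [0.5267 0.4177]]
200 228 270 [[0.551  0.377 ]
 [0.547  0.4199]]
220 229 270 [[0.5721 0.3796]
 [0.5682 0.4223]]
```

Request:
carry_out(
  moves=[
    {"jaw": 0.093, "dx": 0, "dy": 0.001, "dz": 0.045, "yaw": -0.005},
    {"jaw": 0.093, "dx": 0, "dy": 0, "dz": 0.045, "yaw": 0},
    {"jaw": 0.093, "dx": 0, "dy": 0, "dz": 0.035, "yaw": 0},
    {"jaw": 0.093, "dx": 0, "dy": 0, "dz": 0.008, "yaw": 0},
    {"jaw": 0.093, "dx": 0, "dy": 0, "dz": 0, "yaw": 0},
  ],
)

```text
t: 2.7
tool_pos: [0.5374, 0.3991, 0.0195]
orientation: [-0.158, 3.136, 0.001]
force: [0.2, -0.2, -0.4]
opening: 0.0931
gripper_force: 0.0
```

```bash
python3 -c "
from h import *
togo(.5365,.397,.006,95.46)"
```

```text
t 2.7 pos [0.5374 0.3991 0.0195] angy 95.75260635035525 go dxyz [ 0.0011 -0.002   0.0135] yaw 0.005106944225943065 F [ 0.22   -0.1675 -0.3899] op 0.09307725426579458
```

Request:
carry_out(
  moves=[
    {"jaw": 0.093, "dx": 0.001, "dy": -0.002, "dz": 0.012, "yaw": 0.005},
    {"jaw": 0.093, "dx": 0, "dy": 0, "dz": 0, "yaw": 0},
    {"jaw": 0.035, "dx": 0, "dy": 0, "dz": 0, "yaw": 0},
    {"jaw": 0.035, "dx": 0, "dy": 0, "dz": 0, "yaw": 0},
    {"jaw": 0.035, "dx": 0, "dy": 0, "dz": 0, "yaw": 0},
    {"jaw": 0.035, "dx": 0, "dy": 0, "dz": 0, "yaw": 0},
    {"jaw": 0.035, "dx": 0, "dy": 0, "dz": 0, "yaw": 0},
    {"jaw": 0.035, "dx": 0, "dy": 0, "dz": 0, "yaw": 0},
  ],
  grip_force=45,
)

```text
t: 3.7
tool_pos: [0.5364, 0.3965, 0.0056]
orientation: [0.151, -3.138, -0.0]
force: [1.2, -0.3, -0.1]
opening: 0.0439
gripper_force: 45.0
```

```bash
python3 -c "
from h import *
togo(.5365,.397,.12,95.46)"
```

```text
t 3.7 pos [0.5364 0.3965 0.0056] angy 95.51274347660686 go dxyz [-0.0002  0.0005 -0.1144] yaw 0.000920547325738131 F [ 1.2294 -0.3108 -0.1286] op 0.04388131231588215
```

Request:
carry_out(
  moves=[
    {"jaw": 0.035, "dx": 0, "dy": 0, "dz": -0.04, "yaw": 0},
    {"jaw": 0.035, "dx": 0, "dy": 0, "dz": -0.045, "yaw": 0},
    {"jaw": 0.035, "dx": 0.01, "dy": -0.03, "dz": -0.045, "yaw": 0},
    {"jaw": 0.035, "dx": 0, "dy": 0, "dz": 0, "yaw": 0.176},
    {"jaw": 0.035, "dx": 0, "dy": 0, "dz": 0, "yaw": 0.176},
    {"jaw": 0.035, "dx": 0, "dy": 0, "dz": 0, "yaw": 0.176},
    {"jaw": 0.035, "dx": 0, "dy": 0, "dz": 0, "yaw": 0.176},
    {"jaw": 0.035, "dx": 0, "dy": 0, "dz": 0, "yaw": 0.176},
  ],
)

```text
t: 4.7
tool_pos: [0.5291, 0.3655, 0.1353]
orientation: [-1.208, -2.9, 0.001]
force: [0.2, -0.3, -1.6]
opening: 0.0439
gripper_force: 45.0
```

Request:
carry_out(
  moves=[
    {"jaw": 0.035, "dx": 0, "dy": 0, "dz": 0, "yaw": 0.176},
    {"jaw": 0.035, "dx": 0, "dy": 0, "dz": 0, "yaw": 0.176},
    {"jaw": 0.035, "dx": 0, "dy": 0, "dz": 0, "yaw": 0.176},
    {"jaw": 0.035, "dx": 0, "dy": 0, "dz": 0, "yaw": 0.176},
    {"jaw": 0.035, "dx": 0, "dy": 0, "dz": 0, "yaw": 0.176},
    {"jaw": 0.035, "dx": 0, "dy": 0, "dz": 0, "yaw": 0},
  ],
)

```text
t: 5.45
tool_pos: [0.5291, 0.3655, 0.1353]
orientation: [-2.321, -2.117, 0.001]
force: [-0.2, -0.6, -1.9]
opening: 0.0438
gripper_force: 45.0
```

```bash
python3 -c "
from h import *
togo(.4764,.3198,.13,-5.45)"
```

```text
t 5.45 pos [0.5291 0.3655 0.1353] angy -5.266547285766478 go dxyz [-0.0504 -0.0483  0.0053] yaw 0.003201853885095024 F [-0.2258 -0.6097 -1.9106] op 0.043784994765825966
```

Request:
carry_out(
  moves=[
    {"jaw": 0.035, "dx": 0, "dy": -0.024, "dz": 0, "yaw": 0.003},
    {"jaw": 0.035, "dx": -0.012, "dy": -0.024, "dz": 0, "yaw": 0},
    {"jaw": 0.035, "dx": -0.038, "dy": 0, "dz": 0, "yaw": 0},
    {"jaw": 0.035, "dx": 0, "dy": 0, "dz": 0.03, "yaw": 0},
    {"jaw": 0.035, "dx": 0, "dy": 0, "dz": 0.03, "yaw": 0},
    {"jaw": 0.035, "dx": 0, "dy": 0, "dz": 0, "yaw": 0},
  ],
)

```text
t: 6.2
tool_pos: [0.4745, 0.3191, 0.0728]
orientation: [-2.321, -2.115, 0.009]
force: [-0.2, 0.0, -1.4]
opening: 0.0441
gripper_force: 45.0
```

```bash
python3 -c "
from h import *
togo(.4764,.3198,.075,-5.45)
a=read_camera('side');cv2.imwrite('pics/s1.png',cv2.resize(a[130:280,160:340],None,fx=4,fy=4,interpolation=2)[:,:,::-1])
a=read_camera('top');cv2.imwrite('pics/t1.png',a[:,:,::-1])"
```

```text
t 6.2 pos [0.4745 0.3191 0.0728] angy -5.300279164799139 go dxyz [ 0.0009  0.0018 -0.0022] yaw 0.0026131215330909546 F [-0.2065  0.0183 -1.3808] op 0.04405028152726914
```

View pics/s1.png

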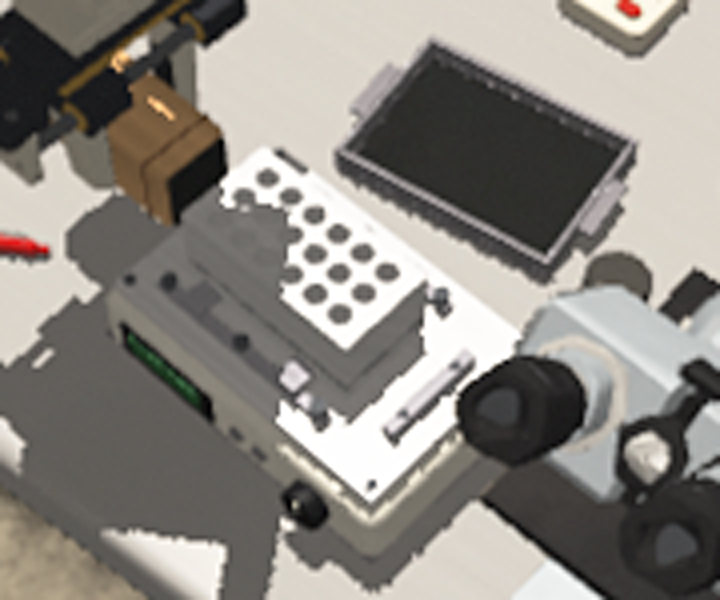

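The tapping block is held level with its black pad facing the well block's left end, about 15 mm away and just above the deck. I'll start pushing.

Request:
carry_out(
  moves=[
    {"jaw": 0.035, "dx": 0, "dy": 0.0015, "dz": -0.002, "yaw": 0.003},
    {"jaw": 0.035, "dx": -0.004, "dy": 0, "dz": 0, "yaw": 0},
    {"jaw": 0.035, "dx": -0.004, "dy": 0, "dz": 0, "yaw": 0},
    {"jaw": 0.035, "dx": -0.003, "dy": 0, "dz": 0, "yaw": 0},
    {"jaw": 0.035, "dx": -0.002, "dy": 0, "dz": 0, "yaw": 0},
    {"jaw": 0.035, "dx": -0.002, "dy": 0, "dz": 0, "yaw": 0},
  ],
  grip_force=60,
)

```text
t: 7.05
tool_pos: [0.4767, 0.3052, 0.0776]
orientation: [-2.329, -2.109, 0.0]
force: [0.6, -0.4, -1.4]
opening: 0.0437
gripper_force: 60.0
```

```bash
cat >> h.py <<'E'
U=np.array([.0951,.9955]);X=np.array([.9955,-.0951]);W0=np.array([.465,.2003])
def slide(tag):  # local coords of wells seen in top and side view, relative to start
    for n in ("top","side"):
        m=camera_model(n);a=read_camera(n);cv2.imwrite(f"pics/{n}_{tag}.png",a[:,:,::-1])
        q=proj(np.array([[*(W0+sx*X*.035+sy*U*.07),.108] for sx in(-1,1) for sy in(-1,1)]),m)
        b=[*np.floor(q.min(0)).astype(int),*np.ceil(q.max(0)).astype(int)]
        P=ray(wells(a,b),.108,m)[:,:2]-W0
        y=P@U*1000;x=P@X*1000;print(n,sorted([(round(float(i)),round(float(j))) for i,j in zip(y,x)]))
E
python3 -c "
from h import *
togo(.4764,.3198,.075,-5.45);slide('p1')
m=camera_model('side');a=cv2.imread('pics/side0.png')
P=ray(wells(a,(200,165,280,225)),.108,m)[:,:2]-W0
print(np.round(np.c_[P@U,P@X]*1000))"
```

```text
t 7.05 pos [0.4767 0.3052 0.0776] angy -5.672987842544065 go dxyz [ 0.0145 -0.0017  0.0026] yaw -0.0038918720443124914 F [ 0.5672 -0.3757 -1.3849] op 0.04369620618152446
top [(-51, 39), (-40, -16), (-40, 0), (-40, 16), (-24, 0), (-24, 16), (-8, 16), (24, 16)]
side [(-20, -59), (29, -59)]
[[ 25. -62.]
 [-72.  19.]
 [  6. -62.]
 [-23. -63.]
 [ -7. -92.]]
```

Request:
carry_out(
  moves=[
    {"jaw": 0.035, "dx": -0.002, "dy": -0.0015, "dz": 0.001, "yaw": -0.003},
    {"jaw": 0.035, "dx": -0.002, "dy": 0, "dz": 0, "yaw": 0},
    {"jaw": 0.035, "dx": -0.002, "dy": 0, "dz": 0, "yaw": 0},
    {"jaw": 0.035, "dx": -0.002, "dy": 0, "dz": 0, "yaw": 0},
    {"jaw": 0.035, "dx": -0.002, "dy": 0, "dz": 0, "yaw": 0},
    {"jaw": 0.035, "dx": 0, "dy": 0, "dz": 0, "yaw": 0},
  ],
)

```text
t: 7.9
tool_pos: [0.4743, 0.2982, 0.0768]
orientation: [-2.323, -2.111, -0.006]
force: [1.5, 13.6, -6.3]
opening: 0.0437
gripper_force: 60.0
```

```bash
python3 -c "
from h import *
togo(.4764,.3198,.075,-5.45);slide('p2')"
```

```text
t 7.9 pos [0.4743 0.2982 0.0768] angy -5.464255455281367 go dxyz [0.0217 0.     0.002 ] yaw -0.0002488046310305092 F [ 1.4609 13.5638 -6.2721] op 0.04366535474009431
top [(-51, 39), (-44, -16), (-44, 0), (-44, 16), (-28, 0), (-28, 16), (-13, 16), (3, 16), (19, 16), (20, -1), (40, 29)]
side [(-20, -59), (29, -59), (102, 0)]
```

Request:
carry_out(
  moves=[
    {"jaw": 0.035, "dx": -0.002, "dy": 0, "dz": 0, "yaw": 0},
    {"jaw": 0.035, "dx": -0.002, "dy": 0, "dz": 0, "yaw": 0},
    {"jaw": 0.035, "dx": -0.002, "dy": 0, "dz": 0, "yaw": 0},
    {"jaw": 0.035, "dx": -0.002, "dy": 0, "dz": 0, "yaw": 0},
    {"jaw": 0.035, "dx": -0.002, "dy": 0, "dz": 0, "yaw": 0},
    {"jaw": 0.035, "dx": 0, "dy": 0, "dz": 0, "yaw": 0},
  ],
)

```text
t: 8.75
tool_pos: [0.4733, 0.2864, 0.0768]
orientation: [-2.325, -2.112, -0.002]
force: [0.3, 3.8, -1.8]
opening: 0.0439
gripper_force: 60.0
```

```bash
python3 -c "
from h import *
togo(.4764,.3198,.075,-5.45);slide('p3')"
```

```text
t 8.75 pos [0.4733 0.2864 0.0768] angy -5.472179764992617 go dxyz [ 0.0336 -0.0001  0.0019] yaw -0.00038710992643969943 F [ 0.3058  3.7915 -1.8145] op 0.04386507506082765
top [(-56, -16), (-56, 0), (-56, 16), (-40, 0), (-40, 16), (-24, 16), (-8, 16), (7, 1), (8, 16), (26, 35)]
side [(-20, -59), (29, -59), (43, 28)]
```

Request:
carry_out(
  moves=[
    {"jaw": 0.035, "dx": -0.002, "dy": 0, "dz": 0, "yaw": 0},
    {"jaw": 0.035, "dx": -0.0015, "dy": 0, "dz": 0, "yaw": 0},
    {"jaw": 0.035, "dx": 0, "dy": 0, "dz": 0, "yaw": 0},
    {"jaw": 0.035, "dx": 0, "dy": 0, "dz": 0, "yaw": 0},
  ],
)

```text
t: 9.35
tool_pos: [0.4731, 0.2819, 0.0767]
orientation: [2.325, 2.112, -0.0]
force: [1.2, 1.6, 1.1]
opening: 0.0436
gripper_force: 60.0
```

```bash
python3 -c "
from h import *
togo(.4764,.3198,.075,-5.45);slide('p4')"
```

```text
t 9.35 pos [0.4731 0.2819 0.0767] angy -5.510506498223367 go dxyz [ 0.0381 -0.0004  0.0017] yaw -0.0010560376128497559 F [1.2231 1.5953 1.135 ] op 0.04364920777830906
top [(-61, -15), (-61, 16), (-60, 0), (-45, 0), (-45, 16), (-29, 16), (-13, 16), (3, 16), (21, 36)]
side [(-20, -59), (29, -59), (43, 28)]
```

The block has slid about 20 mm, inside the lift window of 16 to 24 mm. Next I'll back off and lay the tapping block back.

Request:
carry_out(
  moves=[
    {"jaw": 0.035, "dx": 0.01, "dy": 0, "dz": 0, "yaw": 0},
    {"jaw": 0.035, "dx": 0.03, "dy": 0, "dz": 0, "yaw": 0},
    {"jaw": 0.035, "dx": 0.03, "dy": 0.02, "dz": -0.03, "yaw": 0},
    {"jaw": 0.035, "dx": 0.01, "dy": 0.04, "dz": -0.03, "yaw": 0},
    {"jaw": 0.035, "dx": 0, "dy": 0, "dz": 0, "yaw": -0.176},
    {"jaw": 0.035, "dx": 0, "dy": 0, "dz": 0, "yaw": -0.176},
    {"jaw": 0.035, "dx": 0, "dy": 0, "dz": 0, "yaw": -0.176},
    {"jaw": 0.035, "dx": 0, "dy": 0, "dz": 0, "yaw": -0.176},
  ],
)

```text
t: 10.45
tool_pos: [0.54, 0.356, 0.1359]
orientation: [-1.446, -2.788, 0.002]
force: [0.5, -0.1, -2.0]
opening: 0.044
gripper_force: 60.0
```

Request:
carry_out(
  moves=[
    {"jaw": 0.035, "dx": 0, "dy": 0, "dz": 0, "yaw": -0.176},
    {"jaw": 0.035, "dx": 0, "dy": 0, "dz": 0, "yaw": -0.176},
    {"jaw": 0.035, "dx": 0, "dy": 0, "dz": 0, "yaw": -0.176},
    {"jaw": 0.035, "dx": 0, "dy": 0, "dz": 0, "yaw": -0.176},
    {"jaw": 0.035, "dx": 0, "dy": 0, "dz": 0, "yaw": -0.176},
    {"jaw": 0.035, "dx": 0, "dy": 0, "dz": 0, "yaw": -0.176},
    {"jaw": 0.035, "dx": 0, "dy": 0, "dz": 0, "yaw": 0},
  ],
)

```text
t: 11.32
tool_pos: [0.54, 0.3561, 0.136]
orientation: [0.145, -3.137, 0.001]
force: [-0.6, -0.0, -1.4]
opening: 0.0436
gripper_force: 60.0
```

```bash
python3 -c "
from h import *
togo(.5364,.3965,.05,95.5);slide('p5')"
```

```text
t 11.325 pos [0.54   0.3561 0.136 ] angy 95.28599904160691 go dxyz [-0.0002  0.0407  0.086 ] yaw -0.0037350213263827475 F [-0.5784 -0.0417 -1.3971] op 0.04358564873368712
top [(-61, 0), (-60, -16), (-60, 16), (-45, -16), (-45, 0), (-45, 16), (-29, -16), (-29, 0), (-29, 16), (-13, 0), (-13, 16)]
side [(-21, -59), (29, -59)]
```

Request:
carry_out(
  moves=[
    {"jaw": 0.035, "dx": 0, "dy": 0.02, "dz": 0, "yaw": -0.004},
    {"jaw": 0.035, "dx": 0, "dy": 0.0205, "dz": 0.02, "yaw": 0},
    {"jaw": 0.035, "dx": 0, "dy": 0, "dz": 0.04, "yaw": 0},
    {"jaw": 0.035, "dx": 0, "dy": 0, "dz": 0.04, "yaw": 0},
    {"jaw": 0.035, "dx": 0, "dy": 0, "dz": 0.018, "yaw": 0},
    {"jaw": 0.035, "dx": 0, "dy": 0, "dz": 0, "yaw": 0},
  ],
)

```text
t: 12.18
tool_pos: [0.5353, 0.3963, 0.0172]
orientation: [0.152, -3.135, 0.002]
force: [-0.6, 0.7, -0.8]
opening: 0.0435
gripper_force: 60.0
```

```bash
python3 -c "
from h import *
togo(.5364,.3965,.006,95.5)"
```

```text
t 12.175 pos [0.5353 0.3963 0.0172] angy 95.55034449432885 go dxyz [-0.0011  0.0001  0.0112] yaw 0.0008786771862898713 F [-0.6277  0.6756 -0.8089] op 0.04347510792688905
```

Request:
carry_out(
  moves=[
    {"jaw": 0.035, "dx": -0.001, "dy": 0, "dz": 0.008, "yaw": 0},
    {"jaw": 0.035, "dx": 0, "dy": 0, "dz": 0.003, "yaw": 0},
    {"jaw": 0.035, "dx": 0, "dy": 0, "dz": 0, "yaw": 0},
    {"jaw": 0.035, "dx": 0, "dy": 0, "dz": 0, "yaw": 0},
  ],
)

```text
t: 12.68
tool_pos: [0.5379, 0.3965, 0.0083]
orientation: [-0.152, 3.137, 0.001]
force: [0.0, 0.1, -1.3]
opening: 0.0433
gripper_force: 60.0
```

```bash
python3 -c "
from h import *
togo(.5364,.3965,.006,95.5)"
```

```text
t 12.675 pos [0.5379 0.3965 0.0083] angy 95.55876719851447 go dxyz [0.0015 0.0001 0.0023] yaw 0.0010256811062509356 F [ 0.0192  0.1398 -1.3297] op 0.04333008063173271
```

Request:
carry_out(
  moves=[
    {"jaw": 0.035, "dx": 0.001, "dy": 0, "dz": 0.002, "yaw": 0},
    {"jaw": 0.035, "dx": 0, "dy": 0, "dz": 0.0005, "yaw": 0},
    {"jaw": 0.035, "dx": 0, "dy": 0, "dz": 0, "yaw": 0},
  ],
)

```text
t: 13.05
tool_pos: [0.5367, 0.3964, 0.0056]
orientation: [-0.153, 3.138, 0.0]
force: [-1.5, -0.7, 2.2]
opening: 0.0438
gripper_force: 60.0
```

Request:
carry_out(
  moves=[
    {"jaw": 0.093, "dx": 0, "dy": 0, "dz": 0, "yaw": 0},
    {"jaw": 0.093, "dx": 0, "dy": 0, "dz": 0, "yaw": 0},
    {"jaw": 0.093, "dx": 0, "dy": 0, "dz": 0, "yaw": 0},
    {"jaw": 0.093, "dx": 0, "dy": 0, "dz": 0, "yaw": 0},
    {"jaw": 0.093, "dx": 0, "dy": 0, "dz": 0, "yaw": 0},
    {"jaw": 0.093, "dx": 0, "dy": 0, "dz": -0.03, "yaw": 0},
    {"jaw": 0.093, "dx": 0, "dy": 0, "dz": -0.05, "yaw": 0},
    {"jaw": 0.093, "dx": 0, "dy": 0, "dz": -0.06, "yaw": 0},
  ],
)

```text
t: 14.05
tool_pos: [0.5355, 0.3957, 0.1451]
orientation: [0.152, -3.135, 0.002]
force: [1.8, 0.8, -0.6]
opening: 0.0932
gripper_force: 0.0
```

Request:
carry_out(
  moves=[
    {"jaw": 0.093, "dx": 0.04, "dy": -0.04, "dz": -0.03, "yaw": 0},
    {"jaw": 0.093, "dx": 0.04, "dy": -0.04, "dz": -0.03, "yaw": 0.18},
    {"jaw": 0.093, "dx": 0, "dy": 0, "dz": 0, "yaw": 0.18},
    {"jaw": 0.093, "dx": 0, "dy": 0, "dz": 0, "yaw": 0.18},
    {"jaw": 0.093, "dx": 0, "dy": 0, "dz": 0, "yaw": 0.18},
    {"jaw": 0.093, "dx": 0, "dy": 0, "dz": 0, "yaw": 0.18},
    {"jaw": 0.093, "dx": 0, "dy": 0, "dz": 0, "yaw": 0.18},
    {"jaw": 0.093, "dx": 0, "dy": 0, "dz": 0, "yaw": 0.18},
  ],
)

```text
t: 15.05
tool_pos: [0.4664, 0.311, 0.2038]
orientation: [1.733, 2.62, 0.0]
force: [1.5, 0.2, -0.2]
opening: 0.0932
gripper_force: 0.0
```

Request:
carry_out(
  moves=[
    {"jaw": 0.093, "dx": 0, "dy": 0, "dz": 0, "yaw": 0.18},
    {"jaw": 0.093, "dx": 0, "dy": 0, "dz": 0, "yaw": 0.18},
    {"jaw": 0.093, "dx": 0, "dy": 0, "dz": 0, "yaw": 0.15},
    {"jaw": 0.093, "dx": 0, "dy": 0, "dz": 0, "yaw": 0},
  ],
)

```text
t: 15.55
tool_pos: [0.4664, 0.311, 0.2038]
orientation: [2.331, 2.106, 0.0]
force: [-0.3, -0.5, -1.5]
opening: 0.0928
gripper_force: 0.0
```

```bash
python3 -c "
from h import *
m=camera_model('top');a=read_camera('top');cv2.imwrite('pics/t6.png',a[:,:,::-1])
h=cv2.cvtColor(a,cv2.COLOR_RGB2HSV);mk=cv2.inRange(h,(8,70,90),(22,255,255))
mk[:,:155]=0;mk[:,190:]=0;mk[:165]=0;mk[220:]=0
p=ray(np.argwhere(mk)[:,::-1],.044,m);print(cv2.minAreaRect(p[:,:2].astype(np.float32)),p.mean(0))
slide('p6');togo(*(W0-.0205*U),.15,-5.45)
cv2.imwrite('pics/c6.png',cv2.resize(a[135:255,145:305],None,fx=5,fy=5,interpolation=2)[:,:,::-1])"
```

```text
((0.0, 0.0), (0.0, 0.0), 0.0) [nan nan nan]
top [(-61, -15), (-61, 0), (-61, 16), (-45, -16), (-45, 0), (-45, 16), (-29, -16), (-29, 0), (-29, 16), (-13, -16), (-13, 0), (-13, 16), (3, -16), (3, 0), (3, 16), (19, -16), (19, 0)]
side [(28, -60)]
t 15.7 pos [0.4664 0.311  0.2037] angy -5.665335036316472 go dxyz [-0.1308  0.0096  0.0537] yaw -0.003758305378624047 F [-0.6166  0.9142 -0.1084] op 0.09276191941100936<string>:6: RuntimeWarning: Mean of empty slice.
  ret = um.true_divide(
```

View pics/c6.png

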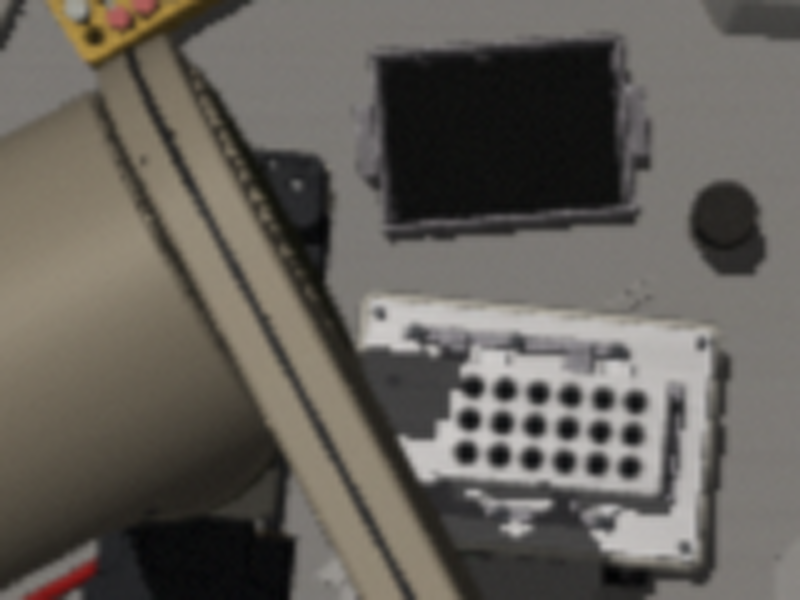

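The top view shows the well block slid 21 mm clear of the hooks, straight, with its wells at crop (470,385) to (630,465). The arm hides the tapping block. I'll move over the well block.

Request:
carry_out(
  moves=[
    {"jaw": 0.093, "dx": -0.044, "dy": 0.003, "dz": 0, "yaw": -0.004},
    {"jaw": 0.093, "dx": -0.044, "dy": 0.003, "dz": 0, "yaw": 0},
    {"jaw": 0.093, "dx": -0.0435, "dy": 0.0035, "dz": 0, "yaw": 0},
    {"jaw": 0.093, "dx": 0, "dy": 0, "dz": 0.03, "yaw": 0},
    {"jaw": 0.093, "dx": 0, "dy": 0, "dz": 0.03, "yaw": 0},
    {"jaw": 0.093, "dx": 0, "dy": 0, "dz": 0.02, "yaw": 0},
    {"jaw": 0.093, "dx": 0, "dy": 0, "dz": 0, "yaw": 0},
  ],
)

```text
t: 16.58
tool_pos: [0.4614, 0.1787, 0.122]
orientation: [-2.325, -2.111, 0.005]
force: [-0.1, -0.4, -0.2]
opening: 0.093
gripper_force: 0.0
```

```bash
python3 -c "
from h import *
togo(*(W0-.021*U),.082,-5.45)
for n in ('top','side'):
  m=camera_model(n);a=read_camera(n);cv2.imwrite(f'pics/{n}7.png',a[:,:,::-1])
  for f,tg in ((f'pics/{n}0.png','before'),(f'pics/{n}7.png','now')):
    b=cv2.imread(f)[:,:,::-1]
    h=cv2.cvtColor(b,cv2.COLOR_RGB2HSV);mk=cv2.inRange(h,(8,70,90),(22,255,255))
    q=proj([[.537,.397,.03]],m)[0].astype(int);k=np.zeros_like(mk);cv2.circle(k,q.tolist(),32,255,-1)
    mk&=k;M=cv2.moments(mk,True);print(n,tg,M['m00'],M['m10']/max(M['m00'],1),M['m01']/max(M['m00'],1))
"
```

```text
t 16.575 pos [0.4614 0.1787 0.122 ] angy -5.518891413033298 go dxyz [0.0009 0.0017 0.04  ] yaw -0.0012023819837824004 F [-0.1052 -0.4238 -0.2041] op 0.09304052780956935
top before 579.0 170.39896373056996 192.61139896373058
top now 581.0 170.3752151462995 192.56454388984508
side before 879.0 189.51877133105802 144.6302616609784
side now 127.0 187.5511811023622 160.5511811023622
```

The tapping block is back exactly where it lay (top view centroid within 0.05 px). Now I'll grasp the well block.

Request:
carry_out(
  moves=[
    {"jaw": 0.093, "dx": 0.001, "dy": 0.0015, "dz": 0.02, "yaw": 0},
    {"jaw": 0.093, "dx": 0, "dy": 0, "dz": 0.019, "yaw": 0},
    {"jaw": 0.093, "dx": 0, "dy": 0, "dz": 0, "yaw": 0},
    {"jaw": 0.093, "dx": 0, "dy": 0, "dz": 0, "yaw": 0},
  ],
)

```text
t: 17.18
tool_pos: [0.4653, 0.1804, 0.0863]
orientation: [2.327, 2.11, 0.003]
force: [-0.6, -0.3, 0.8]
opening: 0.093
gripper_force: 0.0
```

```bash
python3 -c "
from h import *
togo(*(W0-.021*U),.082,-5.45)"
```

```text
t 17.175 pos [0.4653 0.1804 0.0863] angy -5.5914719851630945 go dxyz [-0.0012 -0.0022  0.0043] yaw -0.0024691519404285477 F [-0.5932 -0.3443  0.7873] op 0.09298585310777872
```

Request:
carry_out(
  moves=[
    {"jaw": 0.093, "dx": 0, "dy": -0.002, "dz": 0.004, "yaw": -0.002},
    {"jaw": 0.093, "dx": 0, "dy": 0, "dz": 0, "yaw": 0},
    {"jaw": 0.045, "dx": 0, "dy": 0, "dz": 0, "yaw": 0},
    {"jaw": 0.045, "dx": 0, "dy": 0, "dz": 0, "yaw": 0},
    {"jaw": 0.045, "dx": 0, "dy": 0, "dz": 0, "yaw": 0},
    {"jaw": 0.045, "dx": 0, "dy": 0, "dz": 0, "yaw": 0},
    {"jaw": 0.045, "dx": 0, "dy": 0, "dz": 0, "yaw": 0},
    {"jaw": 0.045, "dx": 0, "dy": 0, "dz": 0, "yaw": 0},
  ],
  grip_force=55,
)

```text
t: 18.18
tool_pos: [0.4624, 0.1802, 0.0807]
orientation: [-2.325, -2.112, 0.0]
force: [-0.6, 0.5, 0.2]
opening: 0.0558
gripper_force: 55.0
```

Request:
carry_out(
  moves=[
    {"jaw": 0.045, "dx": 0, "dy": 0, "dz": -0.003, "yaw": 0},
    {"jaw": 0.045, "dx": 0, "dy": 0, "dz": -0.003, "yaw": 0},
    {"jaw": 0.045, "dx": 0, "dy": 0, "dz": 0, "yaw": 0},
  ],
)

```text
t: 18.55
tool_pos: [0.4623, 0.1802, 0.0866]
orientation: [-2.325, -2.112, 0.0]
force: [0.8, -0.1, -5.9]
opening: 0.0555
gripper_force: 55.0
```

```bash
python3 -c "
from h import *
togo(*(W0-.021*U),.082,-5.45)"
```

```text
t 18.55 pos [0.4623 0.1802 0.0866] angy -5.4988952878923145 go dxyz [-0.0007  0.0008  0.0046] yaw -0.0008533837624315279 F [ 0.799  -0.0886 -5.9326] op 0.05546528186767854
```

Request:
carry_out(
  moves=[
    {"jaw": 0.045, "dx": 0, "dy": 0, "dz": -0.02, "yaw": 0},
    {"jaw": 0.045, "dx": 0, "dy": 0, "dz": -0.03, "yaw": 0},
    {"jaw": 0.045, "dx": 0, "dy": 0, "dz": -0.03, "yaw": 0},
    {"jaw": 0.045, "dx": 0, "dy": 0.04, "dz": 0, "yaw": 0},
    {"jaw": 0.045, "dx": 0.02, "dy": 0.04, "dz": 0, "yaw": 0},
    {"jaw": 0.045, "dx": 0.02, "dy": 0.04, "dz": 0, "yaw": 0},
    {"jaw": 0.045, "dx": 0, "dy": 0.035, "dz": 0, "yaw": -0.186},
    {"jaw": 0.045, "dx": 0, "dy": 0, "dz": 0, "yaw": 0},
  ],
)

```text
t: 19.55
tool_pos: [0.6218, 0.2046, 0.1651]
orientation: [-2.118, -2.32, 0.002]
force: [-0.6, 0.1, -6.0]
opening: 0.0558
gripper_force: 55.0
```

```bash
python3 -c "
from h import *
m=camera_model('top');a=cv2.imread('pics/top0.png')
g=cv2.cvtColor(a,cv2.COLOR_BGR2GRAY);mk=(g<45).astype(np.uint8);mk[:140]=0;mk[183:]=0;mk[:,:212]=0;mk[:,277:]=0
mk=cv2.morphologyEx(mk,cv2.MORPH_OPEN,np.ones((3,3)))
p=np.argwhere(mk)[:,::-1]
for z in(.016,.004):print(cv2.minAreaRect(ray(p,z,m)[:,:2].astype(np.float32)))
togo(.6244,.2015,.10,5.2)"
```

```text
((0.6257383227348328, 0.20433059334754944), (0.09004373848438263, 0.12587971985340118), 4.514094829559326)
((0.6279854774475098, 0.20439022779464722), (0.09112197905778885, 0.1273871213197708), 4.514063358306885)
t 19.55 pos [0.6218 0.2046 0.1651] angy 5.228426599250288 go dxyz [-0.0033  0.0023  0.0651] yaw 0.0004961377520623553 F [-0.6427  0.0593 -5.9545] op 0.055819653085245696
```

Request:
carry_out(
  moves=[
    {"jaw": 0.045, "dx": -0.001, "dy": 0.0035, "dz": 0.03, "yaw": 0.007},
    {"jaw": 0.045, "dx": 0, "dy": 0, "dz": 0.04, "yaw": 0},
    {"jaw": 0.045, "dx": 0, "dy": 0, "dz": 0.03, "yaw": 0},
    {"jaw": 0.045, "dx": 0, "dy": 0, "dz": 0.015, "yaw": 0},
    {"jaw": 0.045, "dx": 0, "dy": 0, "dz": 0, "yaw": 0},
    {"jaw": 0.045, "dx": 0, "dy": 0, "dz": 0, "yaw": 0},
  ],
)

```text
t: 20.3
tool_pos: [0.6253, 0.2048, 0.0537]
orientation: [2.127, 2.31, 0.004]
force: [-1.3, 0.6, -5.3]
opening: 0.0557
gripper_force: 55.0
```

```bash
python3 -c "
from h import *
togo(.6255,.204,.0247,4.8)
a=read_camera('side');cv2.imwrite('pics/s8.png',cv2.resize(a[110:230,200:350],None,fx=5,fy=5,interpolation=2)[:,:,::-1])"
```

```text
t 20.3 pos [0.6253 0.2048 0.0537] angy 4.7408335266467265 go dxyz [-0.0009  0.0001  0.029 ] yaw -0.0010326497668083417 F [-1.3027  0.6265 -5.3492] op 0.055653533636354044
```

View pics/s8.png

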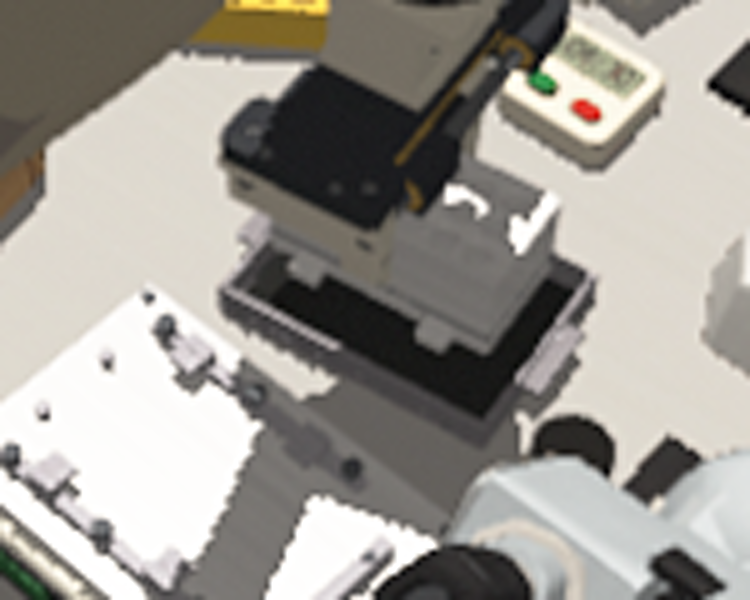

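The side view shows the block level over the tray, about 29 mm up, with its tabs inside the rims. I'll lower it.

Request:
carry_out(
  moves=[
    {"jaw": 0.045, "dx": -0.001, "dy": 0, "dz": 0.013, "yaw": 0},
    {"jaw": 0.045, "dx": 0, "dy": 0, "dz": 0.01, "yaw": 0},
    {"jaw": 0.045, "dx": 0, "dy": 0, "dz": 0.002, "yaw": 0},
    {"jaw": 0.045, "dx": 0, "dy": 0, "dz": 0, "yaw": 0},
    {"jaw": 0.045, "dx": 0, "dy": 0, "dz": 0, "yaw": 0},
  ],
)

```text
t: 20.98
tool_pos: [0.6245, 0.2036, 0.027]
orientation: [2.127, 2.311, 0.001]
force: [0.4, 0.2, -7.0]
opening: 0.0556
gripper_force: 55.0
```

```bash
python3 -c "
from h import *
togo(.6255,.204,.0247,4.8)"
```

```text
t 20.975 pos [0.6245 0.2036 0.027 ] angy 4.752954287933757 go dxyz [0.0003 0.001  0.0023] yaw -0.0008211025745012905 F [ 0.4281  0.1641 -6.971 ] op 0.05558589919370076
```

Request:
carry_out(
  moves=[
    {"jaw": 0.045, "dx": 0, "dy": 0, "dz": 0.0015, "yaw": 0},
    {"jaw": 0.045, "dx": 0, "dy": 0, "dz": 0.001, "yaw": 0},
    {"jaw": 0.045, "dx": 0, "dy": 0, "dz": 0, "yaw": 0},
    {"jaw": 0.045, "dx": 0, "dy": 0, "dz": 0, "yaw": 0},
  ],
)

```text
t: 21.48
tool_pos: [0.6244, 0.2036, 0.0247]
orientation: [2.127, 2.311, 0.001]
force: [-2.5, 0.4, 0.4]
opening: 0.0559
gripper_force: 55.0
```

```bash
python3 -c "
from h import *
togo(.6255,.204,.0247,4.8)"
```

```text
t 21.475 pos [0.6244 0.2036 0.0247] angy 4.75516706211301 go dxyz [0.0003 0.0011 0.    ] yaw -0.0007824823794699115 F [-2.4511  0.3653  0.3849] op 0.05585700507841564
```

Request:
carry_out(
  moves=[
    {"jaw": 0.093, "dx": 0, "dy": 0, "dz": 0, "yaw": 0},
    {"jaw": 0.093, "dx": 0, "dy": 0, "dz": 0, "yaw": 0},
    {"jaw": 0.093, "dx": 0, "dy": 0, "dz": 0, "yaw": 0},
    {"jaw": 0.093, "dx": 0, "dy": 0, "dz": 0, "yaw": 0},
    {"jaw": 0.093, "dx": 0, "dy": 0, "dz": 0, "yaw": 0},
    {"jaw": 0.093, "dx": 0, "dy": 0, "dz": -0.03, "yaw": 0},
    {"jaw": 0.093, "dx": 0, "dy": 0, "dz": -0.06, "yaw": 0},
    {"jaw": 0.093, "dx": 0, "dy": 0, "dz": -0.06, "yaw": 0},
  ],
)

```text
t: 22.48
tool_pos: [0.6236, 0.2034, 0.1753]
orientation: [-2.127, -2.311, 0.002]
force: [1.0, 0.6, -0.5]
opening: 0.0927
gripper_force: 0.0
```

Request:
carry_out(
  moves=[
    {"jaw": 0.093, "dx": 0, "dy": -0.03, "dz": -0.03, "yaw": 0},
    {"jaw": 0.093, "dx": 0.02, "dy": -0.05, "dz": -0.01, "yaw": 0},
    {"jaw": 0.093, "dx": 0.02, "dy": -0.05, "dz": 0, "yaw": 0},
    {"jaw": 0.093, "dx": 0.02, "dy": -0.05, "dz": 0, "yaw": 0},
    {"jaw": 0.093, "dx": 0.02, "dy": -0.05, "dz": 0, "yaw": 0},
    {"jaw": 0.093, "dx": 0.02, "dy": -0.04, "dz": 0, "yaw": 0},
    {"jaw": 0.093, "dx": 0, "dy": 0, "dz": 0, "yaw": 0},
  ],
)

```text
t: 23.35
tool_pos: [0.3448, 0.2818, 0.2146]
orientation: [-2.123, -2.315, -0.002]
force: [0.6, -0.4, -0.4]
opening: 0.093
gripper_force: 0.0
```

```bash
python3 -c "
from h import *
togo(.3,.33,.2,4.8)
a=read_camera('top');b=read_camera('side')
c=np.hstack([cv2.resize(a[130:258,145:305],(400,320)),cv2.resize(b[100:260,150:350],(400,320))])
cv2.imwrite('pics/f.png',c[:,:,::-1])"
```

```text
t 23.35 pos [0.3448 0.2818 0.2146] angy 4.940240793940288 go dxyz [ 0.0518 -0.0404  0.0146] yaw 0.0024476635998687845 F [ 0.5606 -0.3532 -0.3646] op 0.09296152379163773
```

View pics/f.png

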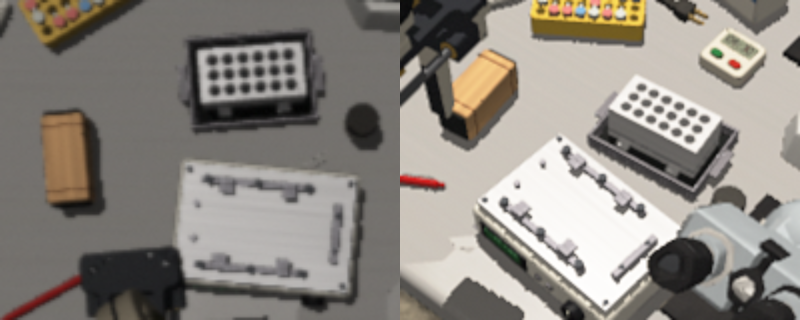

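The views show the well block flat inside the tray (left panel, around (255,75)), the tapping block back in its place (67,158), and the pen and tub undisturbed. I'll hand the job in.

```bash
python3 -c "
from plant import *
print(close_job())"
```

```text
the job is handed in; nothing more can be done
None
```

The job is handed in at about 23 s. I knocked the well block 21 mm clear of the hooks and set it flat in the storage tray. The tapping block is back where it lay, and the final pictures show the other things undisturbed.

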